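Take the depth of a half-carved bowl with a telescopic depth gauge

ROBOT

A 7-joint arm with a two-finger parallel gripper is mounted at the origin on the work surface. World frame = base frame: x ahead of the robot, y to its left, z up, the work surface at z = 0. Lengths are in m, angles in rad, forces in N, time in s.
With the tool pointing down it reaches from about 0.4 to 0.85 m from the base axis. Payload 4.5 kg.
Tool frame: the origin (TCP) lies on the centre line of the jaws, within the pads' length; the fingertips stand 14 mm ahead of it and the grasp point (between the pads) lies 5 mm behind it (nose_length is the distance from the TCP to the fingertips, in m); x points along the fingers, y is the direction in which the jaws open and shut, and the axes are right-handed (so a half turn about x gives the same grasp; the last joint's range is limited). The gripper opens to 88 mm and grips with 3 to 60 N. Pads are 18 mm wide; open, the fingers measure 123 mm over their backs; the gripper's body (75 mm by 187 mm) begins 45 mm behind the grasp point.
Start: joints at [1.322, 0.689, -0.195, 1.565, 0.157, 0.902, -0.215], TCP at [0.174, -0.6, 0.215] pointing down, gripper open.
Joint ranges: [-3.01, 3.01], [-0.46, 2.08], [-1.47, 1.51], [0.13, 2.56], [-1, 4.14], [0.04, 2.09], [-2.66, 2.66]. Speed limits (rad/s): [2.57, 2.57, 3.14, 3.14, 3.14, 3.14, 3.14].

INTERFACE

Orientations are given as a unit quaternion [x, y, z, w].
In Python, from plant import get_state, snapshot, camera_params, finish_job, boxes_of, silhouettes, spot_point, nose_length gives the robot as it stands.
- The arm moves only by the tool apply_moves, never from a script. Its arguments are lists of equal length, an entry for each row: "delta_pos": the shift along the tool's x, y, z in cm, a list of three; "yaw": the turn about the tool's x in rad; "gripper": the opening in per cent of the stroke, from 0 (shut) to 100 (fully open). A call has 1 to 10 rows; each row is the pose to reach, as a shift and turn from the pose measured when the call began, along the tool's axes at that moment; what a row does not reach only later rows make up. A row lasts 1/12 s, in which the tool goes at most 41.7 mm and 7.16 degrees, less where a joint would pass 70% of its speed; a pose out of reach is approached as far as the arm can. A call with a gripper value outside its range is refused whole. The fingers move at their own pace and stop on an object; "force" is the grip in N (left out, the last holds). Time passes only in rows, so rows that repeat a pose let the fingers close. It gives the time, the measured TCP pose, the force and the opening at its end, in the units of the state.
- get_state(): the state, without advancing time (a new reading comes with each control period).
- snapshot(name): name is "scene" or "top"; returns the picture (400x640x3 uint8, red, green, blue); there is no depth.
- camera_params(name): a dict with "fovy" (degrees; the focal length in pixels is half the picture's height over the tangent of half this angle, whatever the lens; pixels are square), "cx", "cy" (the principal point, pixels), "dist" ([k1, k2, p1, p2, k3] as OpenCV has them; the pictures are not rectified), "position" and "orientation" of the camera in the world. Camera axes: x right, y down, z forward; pixel columns grow to the right and rows downward; lengths in m; the calibration is good to about 2 mm. A picture is of the moment at which its call begins. camera_params takes no time and is no camera call.
- finish_job(): hands the job in, once; it reports no verdict.
Trained networks look in the newest picture that a camera, given by its name, has taken for a name from the list of things; names that differ only in an ending like _2 or _b are one class to them, and where a whole thing is asked for, a point or a joint stands for the part that bears it (a point fixed in the world has none). Each returns a list of dicts, best first, with "score" (0 to 1); they miss things now and then, are a little off and sometimes report something else, mostly with a low value. They report only what shows in the picture. A call takes as long as a camera call.
- boxes_of(thing, camera): "bbox" ([left, top, width, height] in pixels, round what is visible of it).
- silhouettes(thing, camera): "mask" (400x640 bool, what is visible of it) and "bbox" ([left, top, width, height] in pixels, round what is visible of it).
- spot_point(thing, camera): "pixel" ([column, row] in pixels: a listed point, or the origin of a listed thing).
The state is a dict: "clock": time; "q": joint angles; "qd": joint speeds; "joint_torque": joint torques, N m; "tool_pos": TCP position; "eef_rot": TCP orientation; "contact_force": force on the tool from outside, world axes, zero at the start; "moment": the same for the moment, N m; "opening": opening from 0.0 (shut) to 1.0 (fully open).
Only numpy, scipy, OpenCV 4.12 (cv2) and the standard library are available. Lean on these libraries where they do the work, as an engineer would, in place of code of your own. Each camera call takes 0.05 s, during which the arm holds its last target.

TASK

A telescopic depth gauge is screwed across the rim of the half-carved bowl: turn its orange grip anticlockwise to unlock the rod, slide the rod down until its white foot just bears on the bottom of the hollow, pressing gently so the soft wood is not dented, then turn the grip fully back clockwise so the rod is locked with the foot still touching, and let go. Leave the gouges, mallet and stone where they are.

Things in the scene. Friction and masses are not known exactly. Their poses are not given: they have to be found in the camera images.
- bowl: Pale wood block 204 x 360 mm, 80 mm high, half hollowed into an oval bowl, fixed on the bench. Origin: centre of its underside; own y along its length. Corners sawn off. Oval hollow about 124 x 256 mm; its bottom slopes up to about 20 degrees along the length and lies 30 to 60 mm below the rim: the depth under the gauge is not given and must be felt.
- gauge: Depth gauge fixed across the rim: aluminium beam 216 x 34 x 12 mm along own x, upright dark outer tube in its middle (27 mm across; black collar, 31 mm, at the top). Origin on the tube's axis at the beam's underside, 80 mm above the bench; tube top 60 mm above it, thumbscrews up to 30 mm. A 16 mm steel rod with a ring every 10 mm slides in the tube along z. Only its foot can touch the bowl.
- grip (a point): Centre of the orange grip on top of the rod (rod, grip and foot are one piece): upright flat paddle 50 mm long (own x), 14 mm thick (own y), 34 mm tall; z is the rod's axis. 165 mm above the gauge's origin with the rod fully up. Its lower edge always stays 26 mm or more above the tube; a black disc 25 mm across and 6 mm deep is under it. Locked, its length lies along the beam.
- foot (a point): Lowest point of the white nylon ball foot (14 mm across) at the lower end of the rod, on its axis, 177 mm below the middle of the grip. Pressed on the wood it gives about 0.1 mm per newton; more than 10 N dents the wood.
- rod (a joint): Twist of rod and grip in rad: 0 locked (hard stop) to 1.45 unlocked (hard stop), growing anticlockwise seen from above. The lock inside the tube begins to bite below 0.95 and grips below 0.6; turning it there takes up to about 0.5 N m. It stays where it is left. Above 1.1 counts as unlocked, below 0.15 as locked.
- slide (a joint): How far the rod is slid down, in m: 0 (fully up) to 0.062. Unlocked, it slides with a drag of about 4 N, more than its weight of 2.3 N: it stays where it is left and is pushed down with about 2 N. Locked, it holds more than 20 N; but while the lock is being turned it barely holds lengthwise, so keep the rod at its height until it is home.
- gouge_wide: Carving gouge lying on the bench, pale square handle 120 x 25 x 25 mm and steel blade along own x, about 210 mm long; origin under its middle. Leave alone.
- gouge_narrow: Narrow carving gouge lying on the bench, dark square handle 120 x 25 x 25 mm, about 200 mm long along own x; origin under its middle. Leave alone.
- mallet: Round carver's mallet standing on its head on the bench, 84 mm across, 226 mm tall; origin at the centre of its underside. Leave alone.
- stone: Grey sharpening stone in a dark wood block, 70 x 150 x 30 mm; origin at the centre of its underside. Leave alone.

How it is judged:
On the way, in this order (a step that is already met when the one before it is completed fails the run):
1. the grip is turned anticlockwise until the rod is unlocked (twist above 1.1 rad) (value of joint rod above 1.1 rad), for 0.1 s.
2. with the rod unlocked, its foot bears on the bottom of the hollow with more than 0.5 N (value of joint rod above 1 rad and contact force between gauge and bowl above 0.5 N), for 0.2 s.
At the end, for the whole second after the job is handed in: The rod is locked (twist below 0.15 rad), at rest, and its foot still bears on the bottom of the hollow (more than 0.3 N) (value of joint rod below 0.15 rad and contact force between gauge and bowl above 0.3 N and velocity of joint slide between -0.005 and 0.005 m/s); the robot touches nothing.
It fails at once if the foot presses on the soft wood with more than 10 N (contact force between gauge and bowl above 10 N).
It fails at once if a gouge, the mallet or the stone is moved by more than 15 mm (distance of any of gouge_wide, gouge_narrow, mallet, stone from where it was at the start of the episode above 0.015 m).
It also fails if it takes over 45 s, if anything falls off the work surface, if the arm or the gripper's body presses on something with over 40 N, if the wrist force passes 120 N, or if a joint passes its speed limit or range.

## Working session

There is one attempt and no reset: what is moved stays moved. The work goes in short steps, Python scripts to look and compute and a tool call to move; the robot and the scene stay as the last step left them, time stands still between calls to the robot, and variables do not carry over. Pictures are saved under pics/ and viewed, and the job is handed in when it is done.

Besides the shell and the picture viewer there is one more tool, called after ">>>" as a command line: name --pt "numbers of a row" for each row, then --argument value for the rest. apply_moves: Moves the arm, as the interface text tells. Its arguments: {"type":"object","properties":{"delta_pos":{"type":"array"},"yaw":{"type":"array"},"gripper":{"type":"array"},"force":{"type":"number"}},"required":["delta_pos","yaw","gripper"]}

```bash
ls; mkdir -p pics
cat > h.py <<'E'
import numpy as np, cv2
from plant import *
from scipy.spatial.transform import Rotation as R
def cam(n):
    c=camera_params(n); f=200/np.tan(np.radians(c['fovy'])/2)
    K=np.array([[f,0,c['cx']],[0,f,c['cy']],[0,0,1]])
    return K,np.array(c['dist'],float),np.array(c['position']),R.from_quat(c['orientation']).as_matrix()
def ray(n,p):
    K,d,o,M=cam(n); u=cv2.undistortPoints(np.array([[p]],float),K,d)[0,0]
    return o,M@np.array([u[0],u[1],1.])
def atz(n,p,z):
    o,v=ray(n,p); return o+v*(z-o[2])/v[2]
def proj(n,P):
    K,d,o,M=cam(n); P=np.atleast_2d(P)
    rv=cv2.Rodrigues(M.T)[0]; return cv2.projectPoints(P.astype(float),rv,-M.T@o,K,d)[0][:,0]
def tri(ps):
    A=np.zeros((3,3));b=np.zeros(3)
    for n,p in ps:
        o,v=ray(n,p);v=v/np.linalg.norm(v);Q=np.eye(3)-np.outer(v,v);A+=Q;b+=Q@o
    return np.linalg.solve(A,b)
E
python3 - <<'E'
from h import *
for n in ['scene','top']:
    im=snapshot(n); cv2.imwrite(f'pics/{n}0.png',im[:,:,::-1])
    print(n,camera_params(n))
    for t in ['grip','gauge','bowl']:
        print(t,[(np.round(r['pixel'],1),round(r['score'],2), np.round(atz(n,r['pixel'],{'grip':.245,'gauge':.08,'bowl':0}[t]),3)) for r in spot_point(t,n)[:2]])
print(get_state(), nose_length)
E
```

```text
pics
scene {'fovy': 50.21523921582426, 'cx': 322.9614748998675, 'cy': 201.2357841505015, 'dist': array([-0.11672213,  0.        ,  0.        ,  0.        ,  0.        ]), 'position': array([ 1.13295713, -0.37704247,  1.10965829]), 'orientation': array([ 0.8614274 ,  0.41628121, -0.12060407, -0.2647781 ])}
grip [(array([302.8, 175.2]), 0.85, array([0.593, 0.003, 0.245]))]
gauge [(array([304.2, 208.7]), 0.56, array([0.589, 0.005, 0.08 ]))]
bowl [(array([297.9, 228.3]), 0.94, array([ 0.591, -0.022,  0.   ]))]
top {'fovy': 54.94581626536775, 'cx': 320.14649910241445, 'cy': 200.4199735980878, 'dist': array([-0.06082021,  0.        ,  0.        ,  0.        ,  0.        ]), 'position': array([0.49493986, 0.00998648, 1.04058253]), 'orientation': array([ 0.70945687, -0.70169898,  0.03499675, -0.05535984])}
grip [(array([331. , 201.9]), 0.59, array([0.594, 0.011, 0.245]))]
gauge [(array([335. , 210.7]), 0.69, array([0.593, 0.001, 0.08 ]))]
bowl [(array([342.9, 211.8]), 0.97, array([ 0.598, -0.021,  0.   ]))]
{'clock': 0.4, 'q': array([ 1.32180487,  0.6892    , -0.19456037,  1.56544912,  0.15730083,
        0.90247105, -0.21510822]), 'qd': array([-0.00042972, -0.00043045,  0.00024507, -0.00458746, -0.00074973,
        0.00042608, -0.00072022]), 'joint_torque': array([ 1.74902914e-03, -5.26968026e+01, -1.26494654e+00, -1.53501266e+01,
       -5.21007995e-02,  1.61436634e-03,  4.77936146e-05]), 'tool_pos': array([ 0.17438181, -0.60011532,  0.21483939]), 'eef_rot': array([-0.70003508, -0.09969911,  0.70006477, -0.09960069]), 'contact_force': array([-0.55389306,  0.12357277, -0.32771568]), 'moment': array([-0.01495898,  0.02495731, -0.02522003]), 'opening': 0.998372406574665} 0.014
```

View pics/scene0.png

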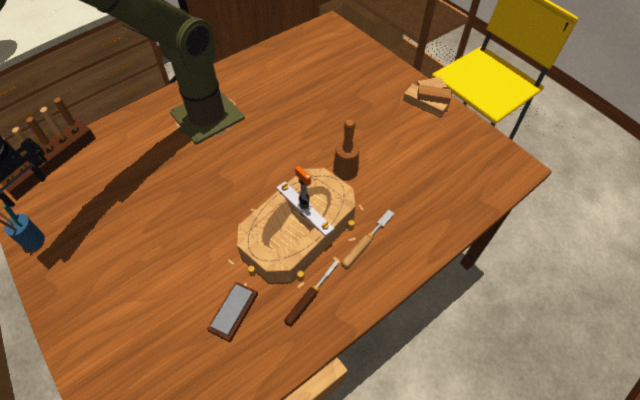

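View pics/top0.png

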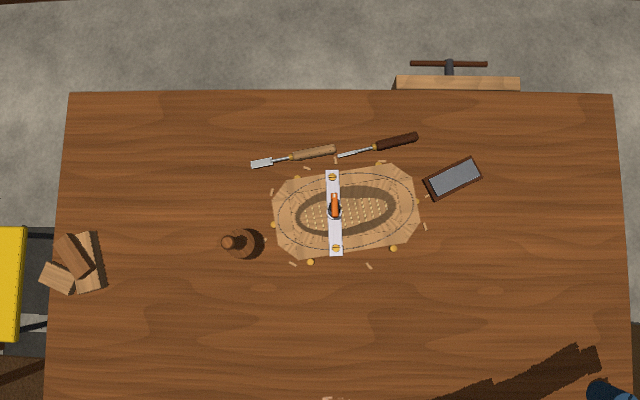

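Run:
```python
from h import *
im=cv2.imread('pics/top0.png');cv2.imwrite('pics/topc.png',cv2.resize(im[120:300,240:420],None,fx=3.3,fy=3.3,interpolation=2))
im=cv2.imread('pics/scene0.png');cv2.imwrite('pics/scenec.png',cv2.resize(im[120:280,200:400],None,fx=3.7,fy=3.7,interpolation=2))
for n in ['scene','top']:
  im=cv2.imread(f'pics/{n}0.png');h=cv2.cvtColor(im,cv2.COLOR_BGR2HSV)
  m=cv2.inRange(h,(4,150,120),(18,255,255)); k,l,s,c=cv2.connectedComponentsWithStats(m)
  for i in range(1,k):
    if s[i,4]>30:
      pts=np.argwhere(l==i)[:,::-1].astype(np.float32); print(n,s[i],c[i],cv2.minAreaRect(pts))
```

```text
scene [439   0  29  17  73] [453.39726027   7.76712329] ((453.2205810546875, 7.632353782653809), (32.24173355102539, 2.2294812202453613), 30.963754653930664)
scene [     0     11    551    389 112073] [256.04594327 221.83058364] ((248.225830078125, 211.22677612304688), (334.5855407714844, 524.78125), 51.934349060058594)
scene [  0 199  10  20  79] [  3.16455696 209.34177215] ((2.5999956130981445, 209.20004272460938), (20.57182502746582, 6.260990142822266), 63.43495178222656)
top [    43     90    588    310 132279] [333.18299201 243.28893475] ((336.5, 244.5), (309.0, 587.0), 90.0)
top [331 193   7  24 134] [334.1641791 205.3358209] ((334.0, 204.5), (23.0, 6.0), 90.0)
top [ 52 246  15  21 131] [ 58.01526718 255.6870229 ] ((59.54483413696289, 255.96209716796875), (14.532959938049316, 19.100460052490234), 4.763641834259033)
top [ 541  344   92   56 1548] [602.22028424 373.87273902] ((585.6485595703125, 372.9851379394531), (51.642433166503906, 94.03101348876953), 84.2894058227539)
```

View pics/topc.png

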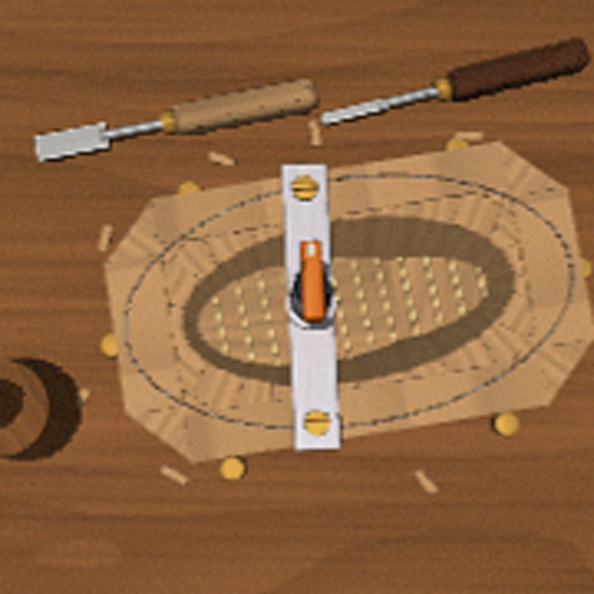

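View pics/scenec.png

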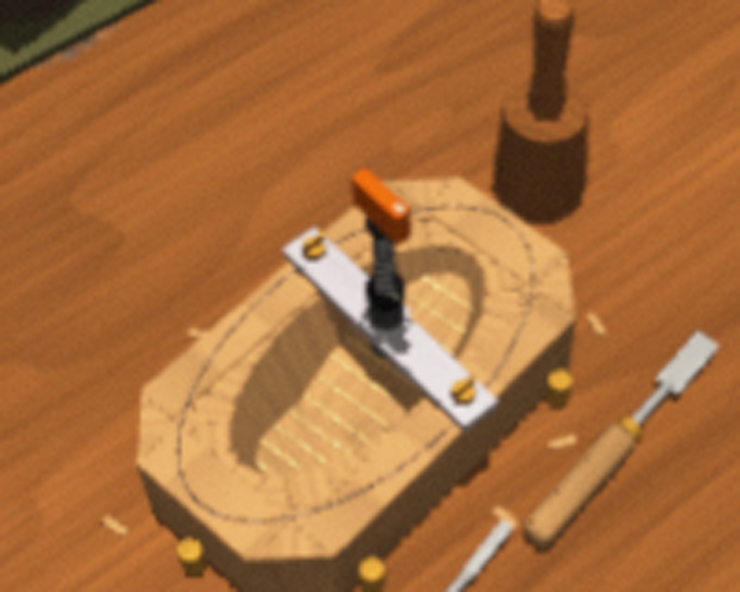

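Run:
```python
from h import *
for n in ['scene','top']:
  snapshot(n)
  for r in silhouettes('grip',n)[:1]:
    m=r['mask'];print(n,r['bbox'],r['score'],m.sum(),np.argwhere(m).mean(0)[::-1])
a=proj('top',[[.593,.005,.262]]);print(a)
# beam ends in top crop
for p in [(333,171),(335.5,255.5),(326.5,171),(340,170.5),(328.5,256),(343,255.5)]: print(p,atz('top',p,.092))
```

```text
scene [296.9, 166.3, 14.5, 34.5] 0.87 284 [302.31338028 180.49647887]
top [271.2, 156.3, 160.0, 111.7] 0.63 10018 [346.71730884 211.16210821]
[[333.91029884 201.4938375 ]]
(333, 171) [0.69155791 0.00681821 0.092     ]
(335.5, 255.5) [ 0.48147162 -0.00110628  0.092     ]
(326.5, 171) [0.69144012 0.02313855 0.092     ]
(340, 170.5) [ 0.69296659 -0.01073642  0.092     ]
(328.5, 256) [0.48004255 0.01597838 0.092     ]
(343, 255.5) [ 0.48169737 -0.01941072  0.092     ]
```

Run:
```python
from h import *
from scipy.optimize import minimize
M={}
for n,c in [('scene',(302,178)),('top',(334,205))]:
  im=cv2.imread(f'pics/{n}0.png').astype(int);b,g,r=im[...,0],im[...,1],im[...,2]
  m=((r>150)&(r>g*1.75)&(b<g)) ; 
  w=np.zeros_like(m); w[c[1]-25:c[1]+25,c[0]-20:c[0]+20]=1
  m=(m&w).astype(np.uint8);k,l,s,ce=cv2.connectedComponentsWithStats(m)
  i=1+np.argmax(s[1:,4]);M[n]=(l==i);print(n,s[i],ce[i])
def corners(x,y,yaw,z=.245):
  P=np.array([[a*.025,b*.007,c*.017] for a in(-1,1) for b in(-1,1) for c in(-1,1)])
  return P@R.from_euler('z',yaw).as_matrix().T+[x,y,z]
def cost(v,pr=False):
  t=0
  for n in M:
    q=proj(n,corners(*v[:3])); S=8
    x0,y0=q.min(0).astype(int)-20
    mk=np.zeros((100*S,100*S),np.uint8)
    cv2.fillConvexPoly(mk,cv2.convexHull(((q-[x0,y0]+.5)*S).astype(np.int32)),1)
    sm=cv2.resize(mk.astype(np.float32),(100,100),interpolation=cv2.INTER_AREA)
    sub=M[n][y0:y0+100,x0:x0+100]
    e=np.abs(sm-sub).sum();t+=e
    if pr: print(n,e,sm.sum(),sub.sum(),q.min(0),q.max(0))
  return t
best=None
for x0 in(.585,.592):
  for y0 in(.0,.008):
    r=minimize(cost,[x0,y0,.035],method='Nelder-Mead',options=dict(initial_simplex=[[x0,y0,.035],[x0+.005,y0,.035],[x0,y0+.005,.035],[x0,y0,.1]]))
    print(r.x,r.fun); best=r if best is None or r.fun<best.fun else best
cost(best.x,True)
K=get_state();print(R.from_quat(K['eef_rot']).as_matrix().round(3))
```

```text
scene [293 164  18  15  88] [301.04545455 170.60227273]
top [331 193   7  24 115] [334.35652174 205.44347826]
[0.58800155 0.00473658 0.01408448] 197.390625
[0.58931828 0.00472676 0.01593213] 198.25
[0.58872183 0.00473194 0.01436561] 197.984375
[0.58848923 0.00480526 0.00893498] 197.140625
scene 131.20312 215.95312 88 [293.94024331 162.10219354] [310.61585607 185.11722631]
top 65.9375 180.9375 115 [330.54530635 191.55725685] [337.44683304 217.33427498]
[[ 0.     0.279 -0.96 ]
 [-0.    -0.96  -0.279]
 [-1.     0.    -0.   ]]
```

Run:
```python
from h import *
def corners(x,y,yaw,z=.245):
  P=np.array([[a*.025,b*.007,c*.017] for a in(-1,1) for b in(-1,1) for c in(-1,1)])
  return P@R.from_euler('z',yaw).as_matrix().T+[x,y,z]
o=[]
for n,c in [('scene',(302,178)),('top',(334,205))]:
  im=cv2.imread(f'pics/{n}0.png');s=im[c[1]-25:c[1]+25,c[0]-20:c[0]+20]
  s=cv2.resize(s,None,fx=10,fy=10,interpolation=0)
  for v,col in [((.5885,.0048,.035),(0,255,0)),((.5867,.0025,.035),(255,0,0))]:
    q=(proj(n,corners(*v))-[c[0]-20,c[1]-25]+.5)*10
    cv2.polylines(s,[cv2.convexHull(q.astype(np.int32))],True,col,1)
    g=np.array(v[:2]); 
  o.append(s)
cv2.imwrite('pics/fit.png',np.hstack(o))
```

```text
(no output)
```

View pics/fit.png

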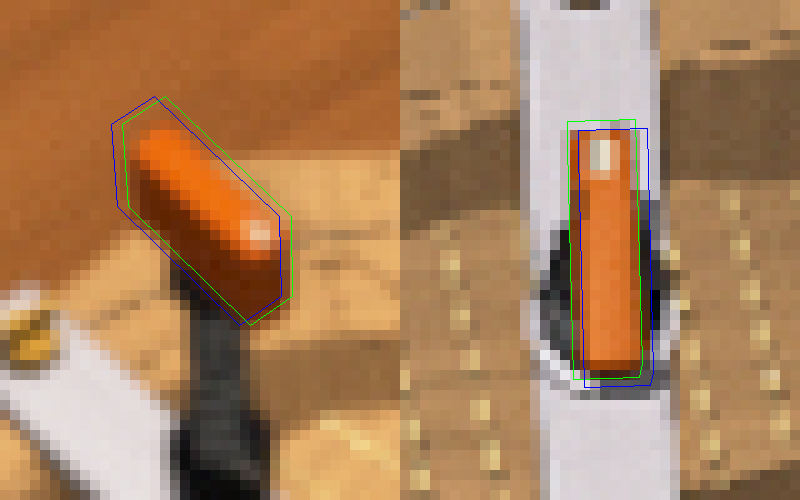

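>>> apply_moves --pt "-6 0 0" --pt "-12 -2 -2.5" --pt "-12.5 -23 -28" --pt "-12.5 -23 -28" --pt "-12.5 -23 -28" --pt "-12.5 -23 -28" --pt "-12.5 -23 -28" --pt "-12.5 -23 -28" --pt "-12.5 -23 -28" --pt "-12.5 -23 -28" --yaw '[0,0,0.1,0.2,0.246,0.246,0.246,0.246,0.246,0.246]' --gripper '[100,100,80,60,60,60,60,60,60,60]' --force 60

```text
clock: 1.43
tool_pos: [0.3708, -0.3126, 0.3384]
eef_rot: [0.707, 0.013, -0.707, 0.013]
contact_force: [1.9, -0.1, 0.8]
opening: 0.603
```

```bash
cat > st.py <<'E'
from h import *
import sys
s=get_state();M=R.from_quat(s['eef_rot']).as_matrix()
print('t',s['clock'],'q',s['q'].round(3),'tcp',s['tool_pos'].round(4),'yaw',np.arctan2(M[0,1],-M[1,1]).round(4),'open',round(s['opening'],4))
print('F',s['contact_force'].round(2),'M',s['moment'].round(3)); print(M.round(3))
if len(sys.argv)>3:
  d=np.array([float(v) for v in sys.argv[1:4]])-s['tool_pos'];print('delta cm',(M.T@d*100).round(2))
E
python3 st.py .588 .004 .34
```

```text
t 1.4333 q [ 0.738  0.355 -0.191  1.79   0.079  1.003 -1.018] tcp [ 0.3708 -0.3126  0.3384] yaw 0.0367 open 0.6026
F [ 1.88 -0.08  0.8 ] M [-0.005 -0.092 -0.023]
[[ 0.     0.037 -0.999]
 [-0.001 -0.999 -0.037]
 [-1.     0.001 -0.   ]]
delta cm [ -0.16 -30.84 -22.86]
```

>>> apply_moves --pt "0 -31 -22.9" --pt "0 -31 -22.9" --pt "0 -31 -22.9" --pt "0 -31 -22.9" --pt "0 -31 -22.9" --pt "0 -31 -22.9" --pt "0 -31 -22.9" --pt "0 -31 -22.9" --pt "0 -31 -22.9" --pt "0 -31 -22.9" --yaw '[0,0,0,0,0,0,0,0,0,0]' --gripper '[50,50,50,50,50,50,50,50,50,50]'

```text
clock: 2.27
tool_pos: [0.5907, 0.0138, 0.3382]
eef_rot: [0.708, 0.018, -0.706, 0.014]
contact_force: [0.0, -0.2, 0.5]
opening: 0.496
```

```bash
python3 st.py .588 .004 .242
```

```text
t 2.2667 q [ 0.047  0.522 -0.249  1.496  0.131  1.137 -1.751] tcp [0.5907 0.0138 0.3382] yaw 0.0456 open 0.4957
F [ 0.02 -0.25  0.54] M [ 0.069  0.001 -0.049]
[[ 0.002  0.046 -0.999]
 [ 0.005 -0.999 -0.046]
 [-1.    -0.005 -0.003]]
delta cm [9.61 1.02 0.34]
```

>>> apply_moves --pt "2 1 0.3" --pt "4 1 0.3" --pt "5 1 0.3" --pt "5 1 0.3" --pt "5 1 0.3" --yaw '[0.009,0.009,0.009,0.009,0.009]' --gripper '[50,50,50,50,50]'

```text
clock: 2.68
tool_pos: [0.5881, 0.0036, 0.2882]
eef_rot: [0.708, 0.014, -0.706, 0.011]
contact_force: [0.3, -0.3, 0.3]
opening: 0.499
```

```bash
python3 st.py .588 .004 .242
python3 - <<'E'
from h import *
o=[]
for n,c in [('scene',(302,165)),('top',(334,205))]:
  im=snapshot(n)[:,:,::-1];s=im[c[1]-50:c[1]+50,c[0]-40:c[0]+40];o.append(cv2.resize(s,None,fx=5,fy=5,interpolation=2))
cv2.imwrite('pics/pre.png',np.hstack(o))
E
```

```text
t 2.6833 q [ 0.06   0.561 -0.241  1.585  0.145  1.011 -1.757] tcp [0.5881 0.0036 0.2882] yaw 0.0361 open 0.4988
F [ 0.26 -0.3   0.33] M [ 0.004 -0.012  0.001]
[[ 0.002  0.036 -0.999]
 [ 0.005 -0.999 -0.036]
 [-1.    -0.005 -0.002]]
delta cm [ 4.62 -0.02  0.02]
```

View pics/pre.png

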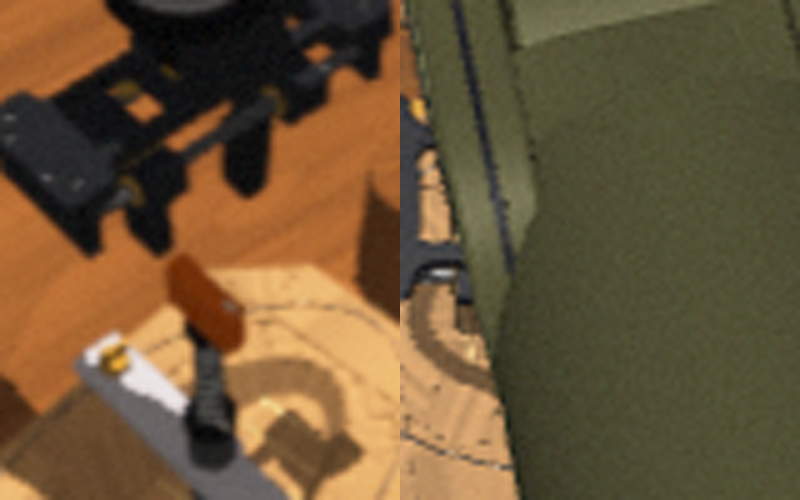

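The gripper stands above the paddle, and its fingertips (crop left, about (155,245) and (245,185)) straddle the paddle at about (205,300). I'll descend and close.

>>> apply_moves --pt "2 0 0" --pt "4 0 0" --pt "4.5 0 0" --pt "4.5 0 0" --pt "4.5 0 0" --pt "4.5 0 0" --pt "4.5 0 0" --pt "4.5 0 0" --yaw '[0,0,0,0,0,0,0,0]' --gripper '[50,50,50,30,25,22,22,22]'

```text
clock: 3.45
tool_pos: [0.5898, 0.0041, 0.2453]
eef_rot: [0.709, 0.015, -0.705, 0.011]
contact_force: [0.1, -0.3, -0.3]
opening: 0.22
```

```bash
python3 st.py .588 .004 .242
```

```text
t 3.45 q [ 0.055  0.606 -0.233  1.644  0.163  0.903 -1.774] tcp [0.5898 0.0041 0.2453] yaw 0.036 open 0.2203
F [ 0.13 -0.34 -0.32] M [ 0.002  0.017 -0.051]
[[ 0.006  0.036 -0.999]
 [ 0.005 -0.999 -0.036]
 [-1.    -0.005 -0.007]]
delta cm [0.33 0.01 0.19]
```

>>> apply_moves --pt "0.4 0 0.2" --pt "0.4 0 0.2" --pt "0.4 0 0.2" --pt "0.4 0 0.2" --pt "0.4 0 0.2" --pt "0.4 0 0.2" --yaw '[0,0,0,0,0,0]' --gripper '[22,20,12,10,10,10]' --force 8

```text
clock: 3.95
tool_pos: [0.5879, 0.004, 0.2413]
eef_rot: [0.709, 0.015, -0.705, 0.011]
contact_force: [-0.2, -0.3, 0.0]
opening: 0.099
```

```bash
python3 st.py .588 .004 .242
```

```text
t 3.95 q [ 0.054  0.608 -0.233  1.655  0.165  0.891 -1.776] tcp [0.5879 0.004  0.2413] yaw 0.0359 open 0.0991
F [-0.19 -0.28  0.04] M [0.026 0.04  0.025]
[[ 0.006  0.036 -0.999]
 [ 0.005 -0.999 -0.036]
 [-1.    -0.005 -0.007]]
delta cm [-0.07  0.   -0.01]
```

Run:
```python
from h import *
o=[]
for n,c in [('scene',(302,165)),('top',(334,205))]:
  im=snapshot(n)[:,:,::-1];s=im[c[1]-50:c[1]+50,c[0]-40:c[0]+40];o.append(cv2.resize(s,None,fx=5,fy=5,interpolation=2))
cv2.imwrite('pics/g1.png',np.hstack(o))
```

```text
(no output)
```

View pics/g1.png

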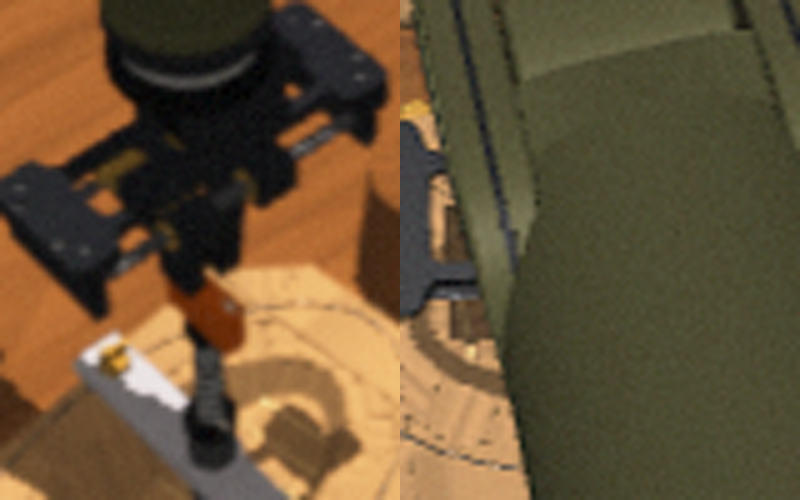

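Run:
```python
from h import *
s=get_state();T=s['tool_pos'];M=R.from_quat(s['eef_rot']).as_matrix()
im=cv2.imread('pics/g1.png')
pts={'tip-near':(.014,.004,.009),'tip-near2':(.014,.004,-.009),'outer':(.014,.012,.009),'outer2':(.014,.012,-.009),'far':(.014,-.012,0),'tcp':(0,0,0)}
for k,v in pts.items():
  w=T+M@np.array(v);p=proj('scene',w)[0];q=((p-[262,115])*5).astype(int);print(k,w.round(4),p.round(1),q);cv2.circle(im,tuple(q),3,(0,255,0) if k!='tcp' else (0,0,255),-1)
def corners(x,y,yaw,z=.245):
  P=np.array([[a*.025,b*.007,c*.017] for a in(-1,1) for b in(-1,1) for c in(-1,1)])
  return P@R.from_euler('z',yaw).as_matrix().T+[x,y,z]
q=(proj('scene',corners(.588,.004,.036))-[262,115]+.5)*5
cv2.polylines(im,[cv2.convexHull(q.astype(np.int32))],True,(255,0,0),1)
cv2.imwrite('pics/g1b.png',cv2.resize(im[150:420,50:350],None,fx=2.2,fy=2.2))
```

```text
tip-near [ 5.791e-01 -2.000e-04  2.272e-01] [298.8 176.5] [183 307]
tip-near2 [5.971e-01 4.000e-04 2.273e-01] [303.2 180.7] [205 328]
outer [ 0.5794 -0.0082  0.2272] [296.4 178.1] [171 315]
outer2 [ 0.5974 -0.0076  0.2273] [300.8 182.4] [193 336]
far [0.5875 0.0161 0.2274] [305.8 175.4] [218 301]
tcp [0.5879 0.004  0.2413] [302.  174.5] [199 297]
```

View pics/g1b.png

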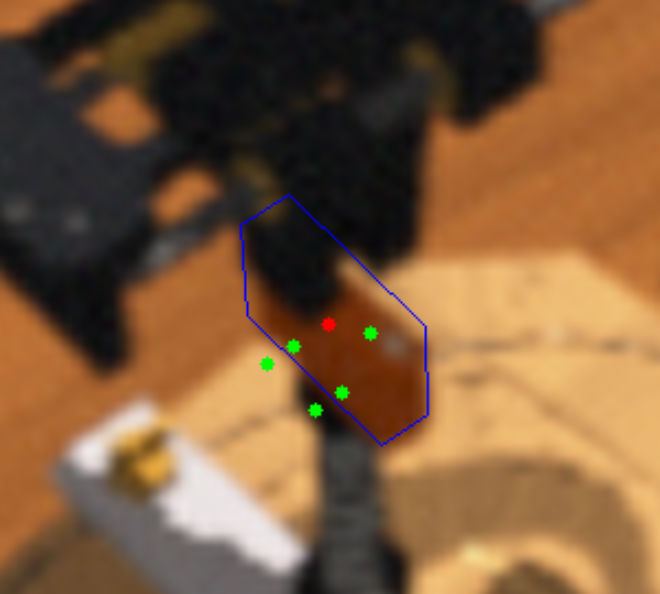

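Run:
```python
from h import *
print('tip mid seen (302,158)')
for z in (.274,.285,.295,.305,.315): print(z,proj('scene',[[.588,.0036,z]])[0].round(1))
for y in(-.022,.026): print(y,[proj('scene',[[.588,.0036+y,z]])[0].round(1) for z in(.274,.3)])
im=cv2.imread('pics/pre.png');print(im.shape)
s=snapshot('scene')[:,:,::-1];cv2.imwrite('pics/g2.png',cv2.resize(s[100:220,230:390],None,fx=5,fy=5,interpolation=2))
for n in['scene']:
  print([(np.round(r['pixel'],1),r['score']) for r in spot_point('grip',n)])
```

```text
tip mid seen (302,158)
0.274 [301.5 166.6]
0.285 [301.4 163.9]
0.295 [301.3 161.3]
0.305 [301.1 158.7]
0.315 [301.  156.1]
-0.022 [array([294.4, 170.9]), array([293.9, 164.3])]
0.026 [array([309.8, 161.6]), array([309.6, 155. ])]
(500, 800, 3)
[(array([303.3, 177.4]), 0.57), (array([233.1, 311.9]), 0.54)]
```

View pics/g2.png

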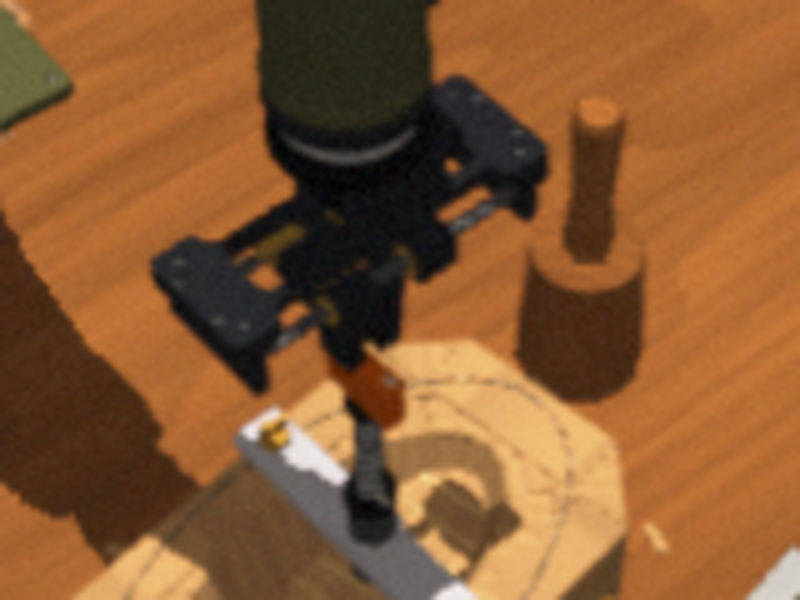

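The picture shows the fingertips at about pixel (303,169), roughly 30 mm higher than the stated nose length predicts. The fingers also closed to 8.7 mm, less than the 14 mm paddle, without stopping. So the paddle is not between them. I'll reopen, go lower and close again gently.

>>> apply_moves --pt "0 0 0" --pt "0 0 0" --pt "0 0 0" --pt "1 0 0" --pt "2 0 0" --pt "2.5 0 0" --pt "2.5 0 0" --pt "2.5 0 0" --yaw '[0,0,0,0,0,0,0,0]' --gripper '[40,40,40,40,40,40,40,40]'

```text
clock: 4.82
tool_pos: [0.5876, 0.0042, 0.2155]
eef_rot: [0.709, 0.015, -0.705, 0.011]
contact_force: [0.6, 0.3, -0.2]
opening: 0.4
```

```bash
python3 st.py .588 .004 .215;python3 - <<'E'
from h import *
s=snapshot('scene')[:,:,::-1];cv2.imwrite('pics/g3.png',cv2.resize(s[120:210,250:350],None,fx=6.5,fy=6.5,interpolation=2))
E
```

```text
t 4.8167 q [ 0.05   0.638 -0.227  1.686  0.176  0.832 -1.786] tcp [0.5876 0.0042 0.2155] yaw 0.036 open 0.3996
F [ 0.6   0.3  -0.22] M [-0.05  -0.058  0.057]
[[ 0.005  0.036 -0.999]
 [ 0.005 -0.999 -0.036]
 [-1.    -0.005 -0.005]]
delta cm [ 0.05  0.02 -0.04]
```

View pics/g3.png

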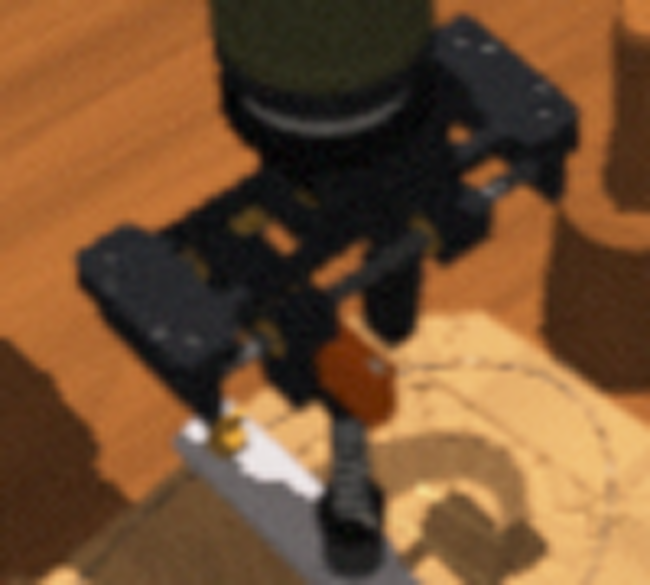

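The fingers now straddle the paddle, with tips at about pixels (296,181) and (310,171). I'll go 5 mm lower and close gently.

>>> apply_moves --pt "0.5 0 0" --pt "0.5 0 0" --pt "0.5 0 0" --pt "0.5 0 0" --pt "0.5 0 0" --pt "0.5 0 0" --pt "0.5 0 0" --yaw '[0,0,0,0,0,0,0]' --gripper '[40,25,20,14,10,10,10]' --force 8

```text
clock: 5.45
tool_pos: [0.5881, 0.0048, 0.2112]
eef_rot: [0.709, 0.015, -0.705, 0.011]
contact_force: [-0.7, 1.4, 0.0]
opening: 0.161
```

```bash
python3 st.py .588 .004 .21
```

```text
t 5.45 q [ 0.049  0.643 -0.226  1.691  0.178  0.821 -1.788] tcp [0.5881 0.0048 0.2112] yaw 0.0367 open 0.1606
F [-0.69  1.44  0.03] M [0.318 0.081 0.128]
[[ 0.006  0.037 -0.999]
 [ 0.006 -0.999 -0.037]
 [-1.    -0.006 -0.006]]
delta cm [0.12 0.08 0.01]
```

The opening stopped at 14.1 mm, so the paddle is held. I'll tighten the grip and start turning.

>>> apply_moves --pt "0 0 0" --pt "0 0 0" --pt "0 0 0" --pt "0 0 0" --pt "0 0 0" --pt "0 0 0" --pt "0 0 0" --pt "0 0 0" --yaw '[0,0,0,-0.1,-0.2,-0.3,-0.4,-0.4]' --gripper '[5,5,5,5,5,5,5,5]' --force 60

```text
clock: 6.12
tool_pos: [0.5881, 0.0047, 0.2112]
eef_rot: [0.693, 0.156, -0.688, 0.152]
contact_force: [-0.4, 1.2, -0.2]
opening: 0.15
```

```bash
python3 st.py .588 .004 .21
```

```text
t 6.1167 q [ 0.118  0.653 -0.344  1.687  0.271  0.841 -1.474] tcp [0.5881 0.0047 0.2112] yaw 0.4384 open 0.1501
F [-0.41  1.22 -0.15] M [0.113 0.018 0.125]
[[ 0.006  0.425 -0.905]
 [ 0.006 -0.905 -0.424]
 [-1.    -0.003 -0.008]]
delta cm [0.12 0.06 0.04]
```

>>> apply_moves --pt "0 0 0" --pt "0 0 0" --pt "0 0 0" --pt "0 0 0" --pt "0 0 0" --pt "0 0 0" --pt "0 0 0" --pt "0 0 0" --pt "0 0 0" --pt "0 0 0" --yaw '[-0.12,-0.24,-0.36,-0.48,-0.6,-0.72,-0.84,-0.92,-0.95,-0.95]' --gripper '[5,5,5,5,5,5,5,5,5,5]'

```text
clock: 6.95
tool_pos: [0.5881, 0.0045, 0.2112]
eef_rot: [0.547, 0.452, -0.541, 0.451]
contact_force: [-1.2, 0.9, 0.5]
opening: 0.152
```

```bash
python3 st.py .588 .004 .21;python3 - <<'E'
from h import *
s=snapshot('scene')[:,:,::-1];cv2.imwrite('pics/g4.png',cv2.resize(s[120:220,250:350],None,fx=6,fy=6,interpolation=2))
E
```

```text
t 6.95 q [ 0.267  0.696 -0.614  1.679  0.479  0.914 -0.719] tcp [0.5881 0.0045 0.2112] yaw 1.3857 open 0.1515
F [-1.25  0.93  0.5 ] M [0.13  0.075 0.023]
[[ 0.006  0.983 -0.184]
 [ 0.007 -0.184 -0.983]
 [-1.     0.005 -0.008]]
delta cm [0.12 0.   0.05]
```

View pics/g4.png

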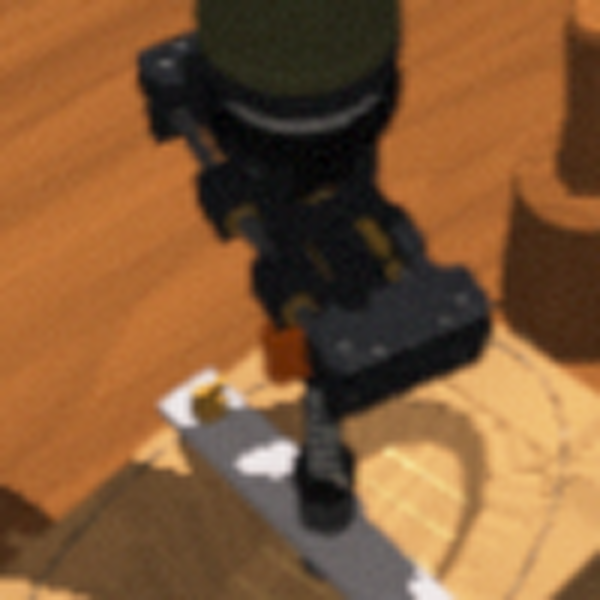

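The paddle has turned with the jaws to about 1.35 rad: its orange end is now at crop (285,350), facing the other way. I'll lower it with a light grip, so that it slips before the wood dents.

>>> apply_moves --pt "0.2 0 0" --pt "0.4 0 0" --pt "0.6 0 0" --pt "0.8 0 0" --pt "1.0 0 0" --pt "1.1 0 0" --pt "1.1 0 0" --yaw '[0,0,0,0,0,0,0]' --gripper '[5,5,5,5,5,5,5]' --force 10

```text
clock: 7.58
tool_pos: [0.588, 0.0045, 0.1997]
eef_rot: [0.547, 0.452, -0.541, 0.451]
contact_force: [0.5, 0.4, -1.1]
opening: 0.158
```

```bash
python3 st.py .588 .0045 .20
```

```text
t 7.5833 q [ 0.262  0.71  -0.606  1.691  0.491  0.89  -0.73 ] tcp [0.588  0.0045 0.1997] yaw 1.3847 open 0.1581
F [ 0.51  0.36 -1.06] M [ 0.103 -0.127  0.017]
[[ 0.006  0.983 -0.185]
 [ 0.006 -0.185 -0.983]
 [-1.     0.004 -0.007]]
delta cm [-0.03 -0.    0.  ]
```

Run:
```python
from h import *
s=snapshot('scene')[:,:,::-1];cv2.imwrite('pics/g5.png',cv2.resize(s[120:220,250:350],None,fx=6,fy=6,interpolation=2))
```

```text
(no output)
```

View pics/g5.png

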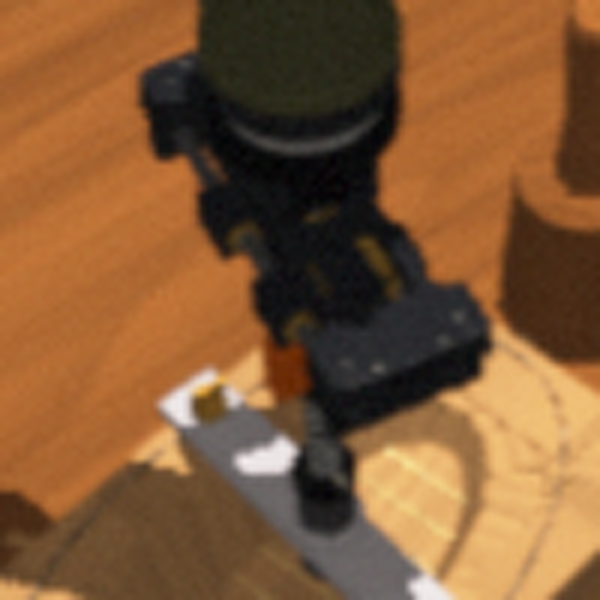

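The paddle's lower edge dropped with the gripper from crop row 380 to 397, about 11 mm. There are at least 7 mm left to the earliest possible contact.

>>> apply_moves --pt "0.15 0 0" --pt "0.3 0 0" --pt "0.45 0 0" --pt "0.55 0 0" --yaw '[0,0,0,0]' --gripper '[5,5,5,5]'

```text
clock: 7.97
tool_pos: [0.5881, 0.0045, 0.1941]
eef_rot: [0.547, 0.452, -0.541, 0.451]
contact_force: [-0.8, -0.3, 1.9]
opening: 0.157
```

>>> apply_moves --pt "0.08 0 0" --pt "0.16 0 0" --pt "0.2 0 0" --yaw '[0,0,0]' --gripper '[5,5,5]'

```text
clock: 8.22
tool_pos: [0.5881, 0.0046, 0.1921]
eef_rot: [0.547, 0.452, -0.541, 0.451]
contact_force: [-0.0, 0.6, 1.8]
opening: 0.159
```

```bash
python3 st.py .588 .0045 .20
```

```text
t 8.2167 q [ 0.258  0.719 -0.6    1.699  0.499  0.874 -0.737] tcp [0.5881 0.0046 0.1921] yaw 1.3847 open 0.1591
F [-0.02  0.63  1.77] M [ 0.078 -0.057  0.028]
[[ 0.006  0.983 -0.185]
 [ 0.006 -0.185 -0.983]
 [-1.     0.004 -0.007]]
delta cm [-0.79 -0.01  0.  ]
```

>>> apply_moves --pt "0.06 0 0" --pt "0.12 0 0" --pt "0.15 0 0" --yaw '[0,0,0]' --gripper '[5,5,5]'

```text
clock: 8.47
tool_pos: [0.5881, 0.0045, 0.1905]
eef_rot: [0.547, 0.452, -0.541, 0.451]
contact_force: [-0.7, -0.5, 1.8]
opening: 0.154
```

>>> apply_moves --pt "0.05 0 0" --pt "0.1 0 0" --pt "0.12 0 0" --yaw '[0,0,0]' --gripper '[5,5,5]'

```text
clock: 8.72
tool_pos: [0.5881, 0.0046, 0.1892]
eef_rot: [0.547, 0.452, -0.541, 0.451]
contact_force: [0.3, 0.6, 1.8]
opening: 0.162
```

>>> apply_moves --pt "0.05 0 0" --pt "0.1 0 0" --pt "0.12 0 0" --yaw '[0,0,0]' --gripper '[5,5,5]' --force 5

```text
clock: 8.97
tool_pos: [0.5881, 0.0045, 0.1879]
eef_rot: [0.547, 0.452, -0.541, 0.451]
contact_force: [0.8, -0.0, 2.3]
opening: 0.156
```

Run:
```python
from h import *
im=cv2.imread('pics/top0.png');cv2.imwrite('pics/ta.png',cv2.resize(im[175:245,290:405],None,fx=6.9,fy=6.9,interpolation=2))
im=cv2.imread('pics/scene0.png');cv2.imwrite('pics/sa.png',cv2.resize(im[175:265,250:350],None,fx=6.5,fy=6.5,interpolation=2))
```

```text
(no output)
```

View pics/ta.png

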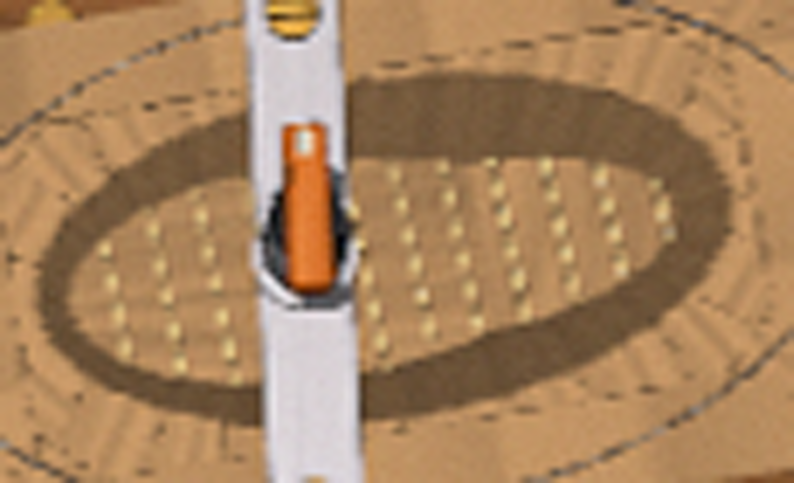

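View pics/sa.png

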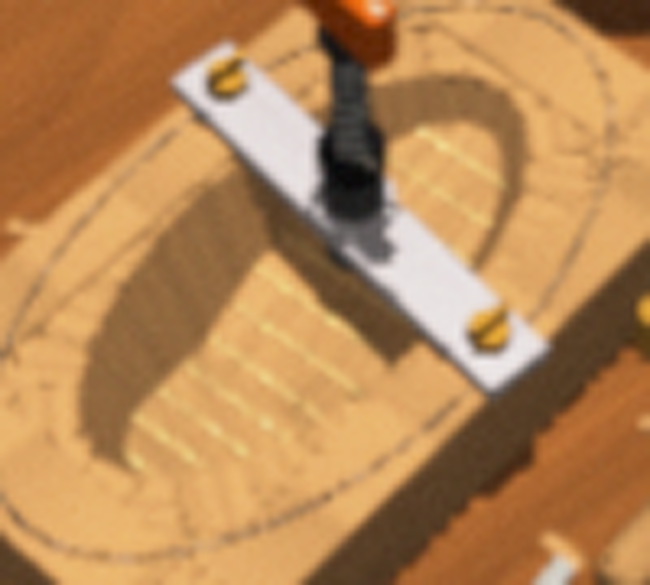

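>>> apply_moves --pt "0.05 0 0" --pt "0.1 0 0" --pt "0.12 0 0" --yaw '[0,0,0]' --gripper '[5,5,5]'

```text
clock: 9.22
tool_pos: [0.5881, 0.0046, 0.1867]
eef_rot: [0.547, 0.452, -0.541, 0.451]
contact_force: [-0.3, 0.6, 1.6]
opening: 0.163
```

>>> apply_moves --pt "0.05 0 0" --pt "0.1 0 0" --pt "0.13 0 0" --yaw '[0,0,0]' --gripper '[5,5,5]'

```text
clock: 9.47
tool_pos: [0.5888, 0.0048, 0.1862]
eef_rot: [0.548, 0.452, -0.541, 0.451]
contact_force: [-1.2, -0.1, 8.2]
opening: 0.158
```

Contact is felt at TCP z = 0.1862, with Fz = 8.2 N including about 1.8 N of drag. I'll ease off slightly and hold.

>>> apply_moves --pt "0.04 0 0" --pt "0.04 0 0" --pt "0.04 0 0" --pt "0.04 0 0" --yaw '[0,0,0,0]' --gripper '[5,5,5,5]'

```text
clock: 9.8
tool_pos: [0.5889, 0.0048, 0.1863]
eef_rot: [0.548, 0.451, -0.541, 0.451]
contact_force: [-1.8, -0.9, 6.0]
opening: 0.159
```

```bash
python3 st.py .588 .0045 .186
```

```text
t 9.8 q [ 0.255  0.726 -0.595  1.705  0.506  0.86  -0.743] tcp [0.5889 0.0048 0.1863] yaw 1.3847 open 0.1588
F [-1.8  -0.88  6.  ] M [-0.03   0.192 -0.005]
[[ 0.008  0.983 -0.185]
 [ 0.006 -0.185 -0.983]
 [-1.     0.006 -0.008]]
delta cm [ 0.03 -0.08  0.04]
```

>>> apply_moves --pt "0.03 0 0" --pt "0.03 0 0" --pt "0.03 0 0" --yaw '[0,0,0]' --gripper '[5,5,5]' --force 60

```text
clock: 10.05
tool_pos: [0.5887, 0.0047, 0.1863]
eef_rot: [0.548, 0.451, -0.541, 0.451]
contact_force: [-1.2, -0.8, 5.1]
opening: 0.158
```

```bash
python3 st.py .588 .0045 .186
```

```text
t 10.05 q [ 0.255  0.726 -0.595  1.705  0.506  0.861 -0.744] tcp [0.5887 0.0047 0.1863] yaw 1.3846 open 0.1585
F [-1.25 -0.77  5.12] M [0.003 0.326 0.018]
[[ 0.008  0.983 -0.185]
 [ 0.006 -0.185 -0.983]
 [-1.     0.006 -0.007]]
delta cm [ 0.02 -0.07  0.04]
```

>>> apply_moves --pt "0.03 0 0" --pt "0.03 0 0" --pt "0.03 0 0" --pt "0.03 0 0" --pt "0.03 0 0" --yaw '[0.08,0.16,0.24,0.32,0.35]' --gripper '[5,5,5,5,5]'

```text
clock: 10.47
tool_pos: [0.5887, 0.0047, 0.1863]
eef_rot: [0.618, 0.349, -0.612, 0.348]
contact_force: [-1.8, 0.0, 5.0]
opening: 0.156
```

```bash
python3 st.py .588 .0045 .186
```

```text
t 10.4667 q [ 0.201  0.707 -0.496  1.708  0.427  0.827 -1.024] tcp [0.5887 0.0047 0.1863] yaw 1.0318 open 0.1558
F [-1.82  0.05  4.95] M [-0.072  0.212  0.079]
[[ 0.008  0.858 -0.513]
 [ 0.006 -0.513 -0.858]
 [-1.     0.004 -0.009]]
delta cm [ 0.03 -0.05  0.05]
```

>>> apply_moves --pt "0.03 0 0" --pt "0.03 0 0" --pt "0.03 0 0" --pt "0.03 0 0" --pt "0.03 0 0" --pt "0.03 0 0" --yaw '[0.08,0.16,0.24,0.32,0.4,0.45]' --gripper '[5,5,5,5,5,5]'

```text
clock: 10.97
tool_pos: [0.5886, 0.0047, 0.1863]
eef_rot: [0.681, 0.203, -0.674, 0.201]
contact_force: [-1.0, -0.3, 5.8]
opening: 0.156
```

```bash
python3 st.py .588 .0045 .186
```

```text
t 10.9667 q [ 0.129  0.688 -0.367  1.712  0.32   0.792 -1.377] tcp [0.5886 0.0047 0.1863] yaw 0.5802 open 0.1561
F [-0.98 -0.33  5.78] M [-0.055  0.269  0.313]
[[ 0.008  0.548 -0.836]
 [ 0.005 -0.836 -0.548]
 [-1.    -0.    -0.009]]
delta cm [ 0.02 -0.02  0.06]
```

>>> apply_moves --pt "0.03 0 0" --pt "0.03 0 0" --pt "0.03 0 0" --pt "0.03 0 0" --pt "0.03 0 0" --pt "0.03 0 0" --pt "0.03 0 0" --pt "0.03 0 0" --yaw '[0.08,0.16,0.24,0.32,0.4,0.48,0.53,0.53]' --gripper '[5,5,5,5,5,5,5,5]'

```text
clock: 11.63
tool_pos: [0.5885, 0.0047, 0.1863]
eef_rot: [0.71, 0.019, -0.704, 0.016]
contact_force: [-2.1, 0.0, 5.0]
opening: 0.154
```

```bash
python3 st.py .588 .0045 .186
```

```text
t 11.6333 q [ 0.04   0.674 -0.212  1.718  0.187  0.762 -1.782] tcp [0.5885 0.0047 0.1863] yaw 0.0504 open 0.1537
F [-2.1   0.01  5.02] M [-0.055  0.348  0.118]
[[ 0.008  0.05  -0.999]
 [ 0.004 -0.999 -0.05 ]
 [-1.    -0.004 -0.008]]
delta cm [0.03 0.02 0.05]
```

>>> apply_moves --pt "0.03 0 0" --pt "0.03 0 0" --pt "0.03 0 0" --pt "0.03 0 0" --yaw '[0.03,0.05,0.07,0.07]' --gripper '[5,5,5,5]'

```text
clock: 11.97
tool_pos: [0.5884, 0.0044, 0.1863]
eef_rot: [0.71, -0.004, -0.704, -0.006]
contact_force: [-0.6, -0.8, 6.3]
opening: 0.155
```

```bash
python3 st.py .588 .0045 .186
```

```text
t 11.9667 q [ 0.028  0.673 -0.192  1.718  0.171  0.759 -1.833] tcp [0.5884 0.0044 0.1863] yaw -0.0154 open 0.1549
F [-0.65 -0.77  6.31] M [-0.211  0.336  1.01 ]
[[ 0.008 -0.015 -1.   ]
 [ 0.003 -1.     0.015]
 [-1.    -0.003 -0.008]]
delta cm [ 0.03 -0.01  0.04]
```

The moment jumped to 1.0 N m at yaw −0.015, so the hard stop is reached and the rod is locked. I'll take off the twist, open and lift clear.

>>> apply_moves --pt "0 0 0" --pt "0 0 0" --pt "0 0 0" --pt "0 0 0" --pt "0 0 0" --yaw '[-0.03,-0.03,-0.04,-0.04,-0.04]' --gripper '[5,30,45,45,45]'

```text
clock: 12.38
tool_pos: [0.5882, 0.0041, 0.1859]
eef_rot: [0.71, 0.009, -0.705, 0.007]
contact_force: [-0.3, -0.5, 1.0]
opening: 0.43
```

```bash
python3 st.py .588 .0045 .3
```

```text
t 12.3833 q [ 0.035  0.674 -0.204  1.718  0.181  0.76  -1.803] tcp [0.5882 0.0041 0.1859] yaw 0.0239 open 0.4299
F [-0.32 -0.49  1.04] M [0.029 0.001 0.054]
[[ 0.007  0.024 -1.   ]
 [ 0.003 -1.    -0.024]
 [-1.    -0.003 -0.007]]
delta cm [-11.41  -0.07  -0.06]
```

Released. I'll lift straight up, then move aside to look.

>>> apply_moves --pt "-1 0 0" --pt "-3 0 0" --pt "-6 0 0" --pt "-10 0 0" --pt "-12 0 0" --pt "-12 4 0" --pt "-12 8 0" --pt "-12 12 0" --pt "-12 16 0" --pt "-12 16 0" --yaw '[0,0,0,0,0,0,0,0,0,0]' --gripper '[45,45,45,45,45,45,45,45,45,45]'

```text
clock: 13.22
tool_pos: [0.5896, -0.1685, 0.3057]
eef_rot: [0.709, 0.001, -0.705, 0.005]
contact_force: [0.6, -1.1, 0.3]
opening: 0.452
```

```bash
python3 st.py;python3 - <<'E'
from h import *
o=[]
T={}
for n in ['scene','top']:
  s=snapshot(n)[:,:,::-1]; c={'scene':(302,185),'top':(334,205)}[n]
  o.append(cv2.resize(s[c[1]-50:c[1]+50,c[0]-40:c[0]+40],None,fx=5,fy=5,interpolation=2))
  T[n]=[(np.round(r['pixel'],1),round(r['score'],2)) for r in spot_point('grip',n)];print(n,T[n])
  cv2.imwrite(f'pics/{n}_end.png',s)
def corners(x,y,yaw,z=.245):
  P=np.array([[a*.025,b*.007,c*.017] for a in(-1,1) for b in(-1,1) for c in(-1,1)])
  return P@R.from_euler('z',yaw).as_matrix().T+[x,y,z]
for i,(n,c) in enumerate([('scene',(302,185)),('top',(334,205))]):
  q=(proj(n,corners(.588,.004,.037,.220))-[c[0]-40,c[1]-50]+.5)*5
  o[i]=o[i].copy();cv2.polylines(o[i],[cv2.convexHull(q.astype(np.int32))],True,(0,255,0),1)
cv2.imwrite('pics/end.png',np.hstack(o))
E
```

```text
t 13.2167 q [ 0.321  0.579 -0.212  1.488  0.136  1.082 -1.483] tcp [ 0.5896 -0.1685  0.3057] yaw 0.0091 open 0.4517
F [ 0.63 -1.07  0.28] M [-0.059  0.051  0.003]
[[ 0.006  0.009 -1.   ]
 [-0.006 -1.    -0.009]
 [-1.     0.006 -0.006]]
scene [(array([306.1, 178.6]), 0.51)]
top [(array([335.4, 207.6]), 0.64)]
```

View pics/end.png

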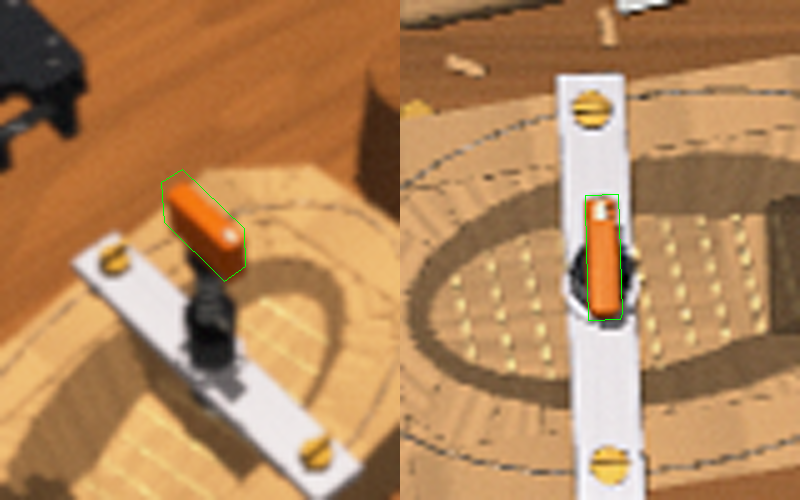

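View pics/scene_end.png

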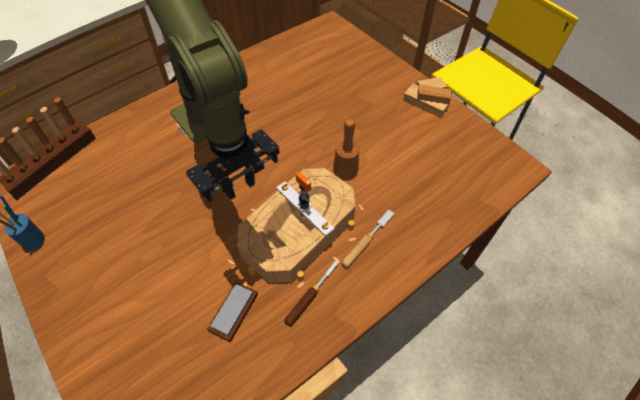

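The grip lies along the beam (top crop (603,258)), the picture agrees with a slide of about 25 mm, and the tools are where they were. I'll let the arm settle, then hand in.

>>> apply_moves --pt "0 0 0" --pt "0 0 0" --pt "0 0 0" --yaw '[0,0,0]' --gripper '[45,45,45]'

```text
clock: 13.67
tool_pos: [0.5916, -0.1528, 0.306]
eef_rot: [0.71, 0.012, -0.704, 0.008]
contact_force: [-1.3, -0.8, 0.4]
opening: 0.456
```

```bash
python3 st.py; python3 -c "
from plant import *
print(finish_job())"
```

```text
t 13.6667 q [ 0.308  0.577 -0.225  1.492  0.132  1.081 -1.486] tcp [ 0.5916 -0.1528  0.306 ] yaw 0.0281 open 0.4557
F [-1.34 -0.76  0.43] M [ 0.014  0.012 -0.005]
[[ 0.008  0.028 -1.   ]
 [ 0.005 -1.    -0.028]
 [-1.    -0.005 -0.008]]
the job is handed in; nothing more can be done
None
```

The gauge is set and the job is handed in, at about 13.7 s; no verdict was reported. I turned the grip anticlockwise by about 1.35 rad and slid the rod down about 25 mm until the foot touched the bottom. Then I turned the grip clockwise to its hard stop and let go.

**Contact:** The upward force on the tool rose from about 1.8 N of drag to 8.2 N, so the foot pressed with about 6.5 N at most. I held it at about 4–5 N while locking, and the tool's height stayed at 0.1863 m throughout the turn. These foot forces are estimates from the wrist sensor.

**Locking:** The moment jumped to about 1.0 N m at the hard stop.

**Last pictures:** The grip lies along the beam at the height expected for a 25 mm slide. The gouges, mallet and stone look unmoved by eye. The gripper is clear of everything.

**Checks that failed or disagreed:**
- **First grasp:** It closed on nothing. The fingertips showed in the picture about 30 mm higher than the stated nose length predicts. I went 30 mm lower, and the jaws then stopped at 14.1 mm on the 14 mm paddle.
- **After letting go:** I could not measure the foot's force once the rod was released. That it still bears on the wood is inferred from the unchanged height and the lock.

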